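Clip the cover on a cake keeper, then lift it and turn it to the guest

TASK

The clear cover of the little cake keeper only stands on its three clips: press it straight down by its grip until it is fully home and all the clips have snapped over its rim, otherwise the tray will be left behind. Then take the keeper by the grip, lift it level well clear of the worktop and, once it is up, turn it a quarter turn so that the tray's loop handle points straight to the right, towards the guest who stands at that end of the worktop; the loose chocolate ball must stay in the middle of the dished tray. Finish while still holding the keeper up there, still and level, and leave the other things on the worktop as they are.

Things in the scene. Friction and masses are not known exactly. Their poses are not given: they have to be found in the camera images.
- tray: White round tray, 171 mm across, 18 mm high, about 0.3 kg, loose on the worktop. Origin: centre of its underside, z up. Its loop handle, 54 mm wide, reaches 129 mm along its -x (at the start roughly towards the robot). Three grey sprung clips, 26 mm wide, 34 mm high, stand at its edge: along +x and 120 degrees to either side; their thumb tabs reach 98 mm from the centre.
- tray_middle (a point): Middle of the dish, 8 mm above the tray's underside: the lowest point of its top, a shallow cone rising about 8 degrees to a bead (radius 72 mm, 18 mm up). Outside the bead a flat ledge 15 mm up carries the cover's lip when fully home.
- cover: Clear round cover, 110 mm high with its grip, lip 168 mm across and 5 mm thick, 0.2 kg, loose. Origin: centre of the lip's underside. At the start it is about 27 mm above the tray's underside (lip standing on the clips' slopes); fully home 15 mm; hanging from the clips 16 mm. Pressing home takes 6 to 15 N straight down on the grip; then it carries over 25 N. Unclipped it lifts off.
- cover_grip (a point): Centre of the flat top of the grip, 110 mm above the cover's origin. The grip is an upright grey bar in the middle: 64 mm long (along the cover's x, within 8 degrees of the tray's x), 16 mm thick (along y), 30 mm tall; the cover's top round its foot is 80 mm above the cover's origin.
- clip_1 (a joint): Sprung clip on the far side (+x of the tray), rad: 0 upright (as at rest, or hooked over the lip), about 0.2 when the lip forces it outward; it springs back by itself.
- clip_2 (a joint): The same, 120 degrees counter-clockwise (seen from above) from clip_1.
- clip_3 (a joint): The same, 120 degrees clockwise from clip_1.
- dessert: Glazed chocolate ball with a piped zigzag, 60 mm across, about 0.1 kg, lies loose in the middle of the dish under the cover and can roll. Origin: its centre.
- dessert_middle (a point): Centre of the chocolate ball, 38 mm above the tray's underside when it lies in the middle.
- worktop (a point): A point on the surface of the worktop in front of the robot. Its axes lie along the worktop's edges and are the world's: x away from the robot to the wall, y to the left, so straight to the right is -y.
- pot: Steel pot with two black side handles, 190 mm across, 115 mm high, at the left rear; fixed, leave alone. Origin: centre of its underside.
- caddy: Porcelain jar with printed sprigs, open, 114 mm across, 122 mm high, at the right rear; leave alone. Origin: centre of its underside.
- caddy_lid: Its domed lid with a round knob, 119 mm across, lying on the worktop to the left; leave alone. Its origin is 10 mm below its underside.
- bowl: White bowl, 110 mm across, 45 mm high, at the rear; leave alone. Origin: centre of its underside.
- plate: White dessert plate, 150 mm across, 18 mm high, far left; leave alone. Origin: centre of its underside.
- phone: Black flip phone, 46 x 95 x 19 mm, at the right; leave alone. Origin: centre of its underside.
- wood_spoon: Wooden spoon lying at the rear, behind the keeper; leave alone.
- spoon: Steel spoon lying along the front edge, left of the keeper; leave alone.

How it is judged:
By the outcome, as a careful person would: the job done as asked, in the order asked, and still so for the second after the job is handed in, while the arm keeps its last pose, push and grip.
It also fails if it takes over 42 s, if anything falls off the work surface, if the arm or the gripper's body presses on something with over 40 N, if the wrist force passes 120 N, or if a joint passes its speed limit or range.

ROBOT

A 6-joint arm with a two-finger parallel gripper is mounted at the origin on a cart in front of the work surface, level with it; the furniture and walls round the work are solid. World frame = base frame: x ahead of the robot, y to its left, z up, the work surface at z = 0. Lengths are in m, angles in rad, forces in N, time in s.
With the tool pointing down it reaches from about 0.275 to 0.85 m from the base axis. Payload 5.2 kg.
Tool frame: the origin (TCP) lies between the finger pads; the fingertips stand 8 mm ahead of it and the grasp point (between the pads) lies 11 mm behind it; z points along the fingers, y is the line along which they close (so a half turn about z gives the same grasp; the last joint's range is limited). The gripper opens to 85 mm and grips with 20 to 120 N. Pads are 22 mm wide; open, the fingers measure 114 mm over their backs; the gripper's body (76 mm by 85 mm) begins 54 mm behind the grasp point. The pads swing forward as they close: fully open they stand 13 mm farther back than shut.
Start: joints at [0.929, 0.259, 1.535, -0, 1.348, -0.203], TCP at [0.234, 0.498, 0.239] pointing down, gripper open.
Joint ranges: [-3.14, 3.14], [-0.91, 2.08], [0.19, 2.58], [-1.22, 4.36], [0.22, 2.71], [-3.12, 3.12]. Speed limits (rad/s): [2.57, 2.57, 3.14, 3.14, 3.14, 3.14].

INTERFACE

Orientations are given as a unit quaternion [w, x, y, z].
In Python, from rig import monitor, optics, job_done gives the robot as it stands.
- The arm moves only by the tool drive_tool, never from a script. Its argument "targets" is a list that holds one entry, the list of rows, each a list of 7 numbers: the shift along the tool's x, y, z each as a share of 0.02 m, from -1 to 1, then the turn, a rotation vector about the tool's x, y, z each as a share of 1.5 rad, from -1 to 1, then the closure, from -1 (fully open) to 1 (shut). A call has 1 to 10 rows; each row shifts and turns the commanded pose from where the row before left it, along the tool's axes as they then stand; what a row does not reach is not made up. A row lasts 1/12 s, in which the tool goes at most 41.7 mm and 7.16 degrees, less where a joint would pass 70% of its speed; a pose out of reach is approached as far as the arm can. A call with a number of a shift or a turn outside -1 to 1 is refused whole. A call with a gripper value outside its range is refused whole. The fingers move at their own pace and stop on an object; the grip force is fixed at half the most. Time passes only in rows, so rows that do not move let the fingers close. It gives the time, the measured TCP pose, the force, the opening and the grip force at its end, in the units of the state.
- monitor.get_obs(): the state, without advancing time (a new reading comes with each control period).
- optics.grab_frame(name): name is "scene" or "top"; returns (picture, depth): 420x560x3 uint8, red, green, blue; 420x560 float32, m along the optical axis (not along the pixel's ray), 0 where there is no reading.
- optics.camera_params(name): a dict with "intrinsics" (3x3 intrinsics, pixels), "view" (4x4, takes a point from world to camera coordinates). Camera axes: x right, y down, z forward; pixel columns grow to the right and rows downward; lengths in m; the calibration is good to about 2 mm. A picture is of the moment at which its call begins. camera_params takes no time and is no camera call.
- job_done(): hands the job in; it is judged then, once.
The state is a dict: "t": time; "joints": joint angles; "qd": joint speeds; "joint_efforts": joint torques, N m; "tcp_pos": TCP position; "orientation": TCP orientation; "force": force on the tool from outside, world axes, zero at the start; "ft_torque": the same for the moment, N m; "gripper_width": opening from 0.0 (shut) to 1.0 (fully open); "finger_force": force on a finger pad.
Only numpy, scipy, OpenCV 4.12 (cv2) and the standard library are available. Lean on these libraries where they do the work, as an engineer would, in place of code of your own. Each camera call takes 0.05 s, during which the arm holds its last target. There are 200 camera calls.

## Working session

There is one attempt and no reset: what is moved stays moved. The work goes in short steps, Python scripts to look and compute and a tool call to move; the robot and the scene stay as the last step left them, time stands still between calls to the robot, and variables do not carry over. Pictures are saved under pics/ and viewed, at most 10 in all, crops included, and the job is handed in when it is done.

Besides the shell and the picture viewer there is one more tool, called after "Emit:" as name([rows], argument=value, ...), one row to a line, values as JSON. drive_tool: Moves the arm, as the interface text tells. Its arguments: {"type":"object","properties":{"targets":{"type":"array","items":{"type":"array","items":{"type":"array","items":{"type":"number"}}}}},"required":["targets"]}

```bash
mkdir -p pics; ls; python3 - <<'E'
from rig import monitor, optics
import cv2, numpy as np
print(monitor.get_obs())
for n in("scene","top"):
    p,d=optics.grab_frame(n); cv2.imwrite(f"pics/{n}0.png",p[:,:,::-1]); np.save(f"{n}_d.npy",d)
    print(optics.camera_params(n))
E
```

```text
pics
{'t': 0.0, 'joints': array([ 9.29199552e-01,  2.59335846e-01,  1.53610045e+00,  6.96105449e-06,
        1.34798889e+00, -2.02790736e-01]), 'qd': array([-0.00042035, -0.0013762 , -0.00100654,  0.00049089, -0.00032229,
        0.00024025]), 'joint_efforts': array([ 7.55175315e-04, -4.46047282e+01, -2.90565491e+01, -3.18356524e-04,
        1.15934302e-02,  1.28302523e-05]), 'tcp_pos': array([0.23332848, 0.49748306, 0.23847156]), 'orientation': array([-3.78545894e-04,  2.17647655e-01,  9.76026977e-01, -8.34416959e-04]), 'force': array([-0.36895792,  0.22245148, -0.80264265]), 'ft_torque': array([-0.01936848, -0.0174553 , -0.04043916]), 'finger_force': 0.0, 'gripper_width': 1.0017333580496903}
{'intrinsics': array([[534.76938269,   0.        , 273.4146156 ],
       [  0.        , 534.76938269, 208.12268321],
       [  0.        ,   0.        ,   1.        ]]), 'view': array([[ 0.84656908, -0.53221414,  0.00830064, -0.2817489 ],
       [-0.35889887, -0.58226179, -0.7294949 ,  0.35917238],
       [ 0.39308064,  0.61458873, -0.68393589,  1.12576515],
       [ 0.        ,  0.        ,  0.        ,  1.        ]])}
{'intrinsics': array([[510.90148822,   0.        , 286.74149377],
       [  0.        , 510.90148822, 209.91376714],
       [  0.        ,   0.        ,   1.        ]]), 'view': array([[ 0.00882669, -0.99977984, -0.01903602,  0.19902428],
       [-0.99610715, -0.00712134, -0.08786259,  0.45872677],
       [ 0.08770768,  0.01973745, -0.9959507 ,  1.31739407],
       [ 0.        ,  0.        ,  0.        ,  1.        ]])}
```

View pics/scene0.png

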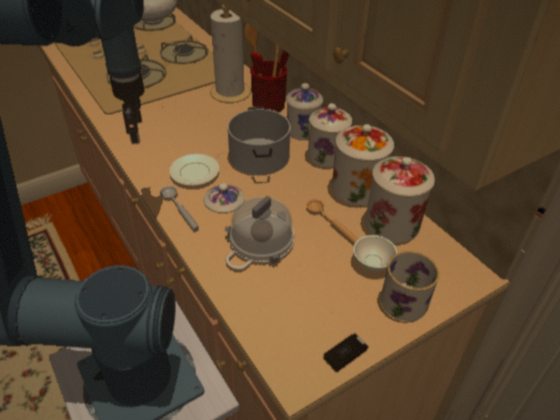

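View pics/top0.png

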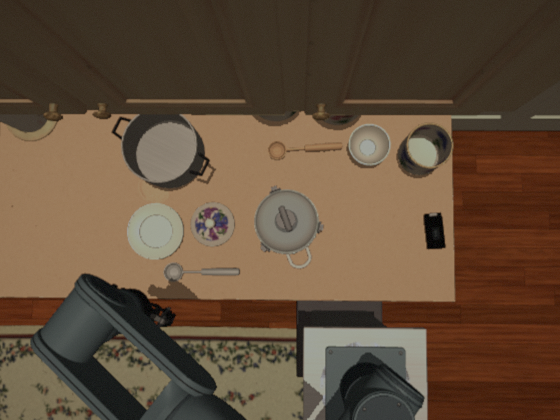

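The top view shows the keeper centred near (286,221), with the grip bar at (287,218), clips at about (276,190), (264,247) and (319,228), and the loop handle at (300,258). That puts the tray's yaw at roughly 19°. Next I'll measure it with the depth images.

```bash
cat > h.py <<'E'
import numpy as np, cv2
from rig import monitor, optics
def cloud(n,d):
    c=optics.camera_params(n);K=c["intrinsics"];V=c["view"]
    v,u=np.mgrid[:d.shape[0],:d.shape[1]]
    P=np.stack([(u-K[0,2])/K[0,0]*d,(v-K[1,2])/K[1,1]*d,d],-1)
    return (P-V[:3,3])@V[:3,:3]
def onplane(n,uv,z):
    c=optics.camera_params(n);K=c["intrinsics"];V=c["view"]
    r=np.linalg.inv(K)@[uv[0],uv[1],1]@V[:3,:3]; o=-V[:3,3]@V[:3,:3]
    return o+r*(z-o[2])/r[2]
def rect(W):
    (c,s,a)=cv2.minAreaRect((W[:,:2]*1000).astype(np.float32)); return np.round(c,1),np.round(s,1),round(a,1)
E
python3 - <<'E'
from h import *
for n in("top","scene"):
    d=np.load(n+"_d.npy");W=cloud(n,d)
    m=(d>0)&(np.abs(W[...,0]-.46)<.2)&(np.abs(W[...,1]-.19)<.2)
    c0=onplane("top",(286,221),.1); 
    near=m&(np.hypot(W[...,0]-c0[0],W[...,1]-c0[1])<.06)
    g=near&(W[...,2]>.128); print(n,c0,g.sum(), W[g].mean(0) if g.sum() else 0, W[near][:,2].max(), rect(W[g]) if g.sum()>3 else 0)
    if g.sum(): 
        ev,E=np.linalg.eigh(np.cov(W[g][:,:2].T)); print("axis deg",np.degrees(np.arctan2(E[1,1],E[0,1])), np.sqrt(12*ev))
    k=m&(W[...,2]>.006)&(W[...,2]<.05)&(np.hypot(W[...,0]-c0[0],W[...,1]-c0[1])<.14)
    q=W[k]; r=np.hypot(q[:,0]-c0[0],q[:,1]-c0[1]); a=np.degrees(np.arctan2(q[:,1]-c0[1],q[:,0]-c0[0]))
    hd=(r>.100); print("handle",hd.sum(),q[hd].mean(0),q[hd].min(0),q[hd].max(0))
    for A in range(-180,180,10):
        s=(a>=A)&(a<A+10)
        if s.any(): print(A,round(r[s].max(),3),end="; ")
    print()
    z0=W[m&(np.abs(W[...,2])<.006)][:,2]; print("ztable",np.median(z0))
E
```

```text
top [0.42282584 0.20272454 0.1       ] 170 [0.42850077 0.20522463 0.13503548] 0.1434651139255977 (array([428.7, 205.3]), array([64.1, 15.7]), 20.7)
axis deg -158.81071268228226 [0.01539974 0.06299782]
handle 126 [0.35434155 0.17798839 0.0143258 ] [0.30835016 0.0779521  0.00602708] [0.56268597 0.34221599 0.03608713]
-180 0.113; -170 0.122; -160 0.121; -150 0.117; -140 0.115; -130 0.08; -120 0.136; -110 0.127; -100 0.095; -90 0.087; -80 0.083; -70 0.117; -60 0.086; -50 0.086; -40 0.132; -30 0.102; -20 0.089; -10 0.14; 0 0.138; 10 0.123; 20 0.117; 30 0.109; 40 0.09; 50 0.089; 60 0.089; 70 0.127; 80 0.12; 90 0.14; 100 0.115; 110 0.114; 120 0.089; 130 0.118; 140 0.115; 150 0.08; 160 0.11; 170 0.11; 
ztable -0.000751441924274622
scene [0.42282584 0.20272454 0.1       ] 139 [0.42309648 0.20268392 0.13450725] 0.13972385661004783 (array([424.2, 204.1]), array([64.3, 18.6]), 23.0)
axis deg -159.83910289894303 [0.01602744 0.06461624]
handle 110 [0.32050875 0.16232266 0.0141632 ] [0.30281171 0.06313939 0.00602557] [0.42690747 0.33298337 0.02165265]
-180 0.118; -170 0.125; -160 0.125; -150 0.119; -140 0.084; -130 0.085; -120 0.122; -110 0.095; -100 0.094; -90 0.14; -80 0.084; -70 0.084; -60 0.084; -50 0.085; -40 0.083; -30 0.085; -20 0.086; 100 0.134; 110 0.135; 120 0.089; 130 0.099; 140 0.096; 150 0.088; 160 0.084; 170 0.087; 
ztable -0.00046890129187418246
```

```bash
python3 - <<'E'
import cv2
a=cv2.imread("pics/top0.png")[165:280,225:350]; b=cv2.imread("pics/scene0.png")[180:280,200:310]
a=cv2.resize(a,(400,400*115//125),interpolation=2); b=cv2.resize(b,(400,368),interpolation=2)
cv2.imwrite("pics/c0.png",cv2.hconcat([a,b]))
E
```

```text
(no output)
```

View pics/c0.png

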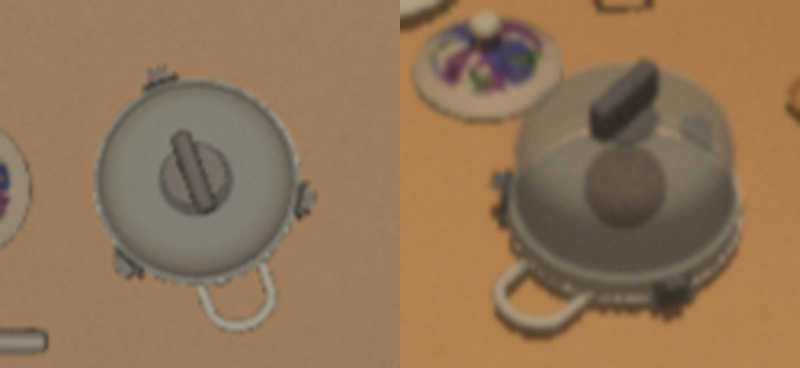

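The crop shows all three clips standing with the cover resting on them. The loop handle is at crop (238,298) and the bar at (195,171), with the ball central. Next I'll refine the tray yaw and grip centre from masks and rays.

```bash
python3 - <<'E'
from h import *
f=lambda x,y:(x/3.2+225-.3,y/3.2+165-.3)
C=[onplane("top",f(*p),.03)[:2] for p in((158,78),(128,263),(305,200))]
C=np.array(C); print(C)
# circle through 3 clips
A=np.c_[2*C,np.ones(3)];s=np.linalg.solve(A,(C**2).sum(1));c=s[:2];print("ctr",c,"r",np.sqrt(s[2]+c@c))
for p,o in zip(C,(0,120,-120)): print("yaw",np.degrees(np.arctan2(*(p-c)[::-1]))-o)
# handle via scene+top depth, white & far from centre
for n in("top","scene"):
    d=np.load(n+"_d.npy");W=cloud(n,d);I=cv2.imread(f"pics/{n}0.png");S=cv2.cvtColor(I,cv2.COLOR_BGR2HSV)
    q=W[...,:2]-c; r=np.hypot(q[...,0],q[...,1]);a=np.degrees(np.arctan2(q[...,1],q[...,0]))%360
    m=(d>0)&(r>.1)&(r<.14)&(np.abs(a-200)<25)&(S[...,1]<70)&(W[...,2]>.004)
    h=W[m];print(n,m.sum(),h.mean(0),"yaw mean",a[m].mean()-180,"ext",np.percentile(a[m],[1,99])-180,r[m].max())
    t=(d>0)&(r<.1)&(S[...,1]<90)&(W[...,2]>.01)&(W[...,2]<.03)
    g=(d>0)&(r<.05)&(W[...,2]>.13)
    b=np.argwhere(g)[:,::-1].mean(0);print("grip",b,onplane(n,b,.137))
    print("cam",-optics.camera_params(n)["view"][:3,3]@optics.camera_params(n)["view"][:3,:3])
E
```

```text
[[0.51093151 0.23616226]
 [0.35981794 0.25881455]
 [0.4120076  0.1157675 ]]
ctr [0.42869055 0.20289818] r 0.08871344886477427
yaw 22.021902762607436
yaw 20.927503653635682
yaw 19.160741453603947
top 98 [0.32110164 0.16491095 0.01490986] yaw mean 19.433117038910268 ext [ 3.78530382 35.75014335] 0.12713273284149793
grip [284.6        217.63636364] [0.42841483 0.2053676  0.137     ]
cam [0.33963871 0.17624521 1.35615309]
scene 9 [0.31955196 0.15595461 0.01679595] yaw mean 22.980459530951293 ext [ 4.63746034 30.56685945] 0.12656410158836642
grip [260.99206349 204.41269841] [0.42162197 0.20107628 0.137     ]
cam [-0.07509002 -0.63270097  1.0343043 ]
```

Both views agree within a few mm: grip at about (0.427, 0.2045), bar yaw 20.8°, tray yaw about 20°. The bar height of 0.137 also matches. I'll move above it.

Emit:
drive_tool([
  [[-0.75,-0.457,0,0,0,0,-1],[-0.75,-0.457,0,0,0,0,-1],[-0.75,-0.457,0,0,0,0,-1],[-0.75,-0.457,0,0,0,0,-1],[-0.75,-0.457,0,0,0,0,-1],[-0.75,-0.457,0,0,0,0,-1],[-0.75,-0.457,0,0,0,0,-1],[-0.75,-0.457,0,0,0,0,-1],[-0.75,-0.457,0,0,0,0,-1],[-0.75,-0.457,0,0,0,0,-1]],
])

```text
t: 0.93
tcp_pos: [0.3307, 0.3505, 0.2389]
orientation: [-0.0, 0.218, 0.976, -0.0]
force: [-0.2, -0.6, 0.5]
gripper_width: 1.0
finger_force: 0.0
```

Emit:
drive_tool([
  [[-0.75,-0.457,0,0,0,0,-1],[-0.75,-0.457,0,0,0,0,-1],[-0.75,-0.457,0,0,0,0,-1],[-0.75,-0.457,0,0,0,0,-1],[-0.75,-0.457,0,0,0,0,-1],[-0.75,-0.457,0,0,0,0,-1],[-0.75,-0.457,0,0,0,0,-1],[-0.75,-0.457,0,0,0,0,-1],[-0.75,-0.457,0,0,0,0,-1],[-0.75,-0.457,0,0,0,0,-1]],
])

```text
t: 1.77
tcp_pos: [0.4277, 0.2041, 0.239]
orientation: [-0.0, 0.218, 0.976, -0.0]
force: [-0.4, 1.0, -0.0]
gripper_width: 0.996
finger_force: 0.0
```

Emit:
drive_tool([
  [[0,0,0,0,0,-0.067,-1],[0,0,0,0,0,-0.067,-1],[0,0,0,0,0,-0.067,-1],[0,0,0,0,0,-0.067,-1],[0,0,0,0,0,-0.067,-1],[0,0,0,0,0,-0.067,-1],[0,0,0,0,0,-0.067,-1],[0,0,0,0,0,-0.067,-1],[0,0,0,0,0,0,-1],[0,0,0,0,0,0,-1]],
])

```text
t: 2.6
tcp_pos: [0.4273, 0.2049, 0.239]
orientation: [-0.0, -0.18, 0.984, -0.0]
force: [0.8, -0.2, 0.2]
gripper_width: 0.998
finger_force: 0.0
```

Emit:
drive_tool([
  [[0,0,0.9,0,0,0,-1],[0,0,0.9,0,0,0,-1],[0,0,0.9,0,0,0,-1],[0,0,0.9,0,0,0,-1],[0,0,0.9,0,0,0,0],[0,0,0.7,0,0,0,0],[0,0,0.5,0,0,0,0],[0,0,0.3,0,0,0,0],[0,0,0,0,0,0,0],[0,0,0,0,0,0,0]],
])

```text
t: 3.43
tcp_pos: [0.4278, 0.205, 0.1195]
orientation: [0.0, -0.181, 0.983, 0.0]
force: [-0.5, -0.3, -0.1]
gripper_width: 0.5
finger_force: 0.0
```

```bash
python3 - <<'E'
from h import *
I={}
for n in("scene","top"): I[n]=optics.grab_frame(n)[0][:,:,::-1]
a=I["top"][165:280,225:350]; b=I["scene"][150:250,210:320]
a=cv2.resize(a,(400,368),interpolation=2); b=cv2.resize(b,(400,368),interpolation=2)
cv2.imwrite("pics/c1.png",cv2.hconcat([a,b])); print(monitor.get_obs()["tcp_pos"],monitor.get_obs()["gripper_width"])
E
```

```text
[0.42826115 0.20514454 0.1201419 ] 0.4985513693862105
```

View pics/c1.png

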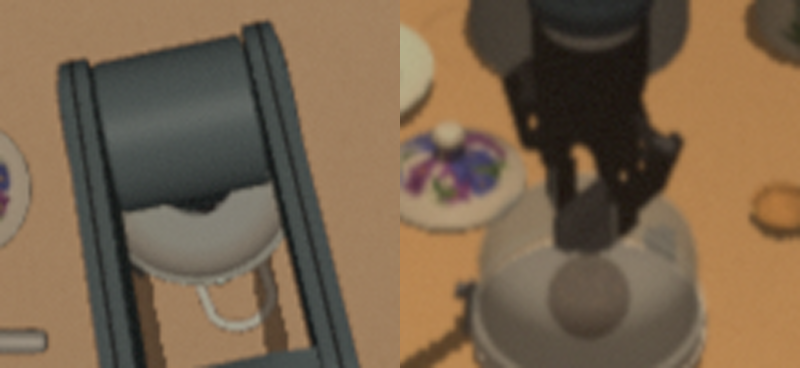

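The fingers straddle the bar, which is at crop (590,210), with one on each side. I'll close gently.

Emit:
drive_tool([
  [[0,0,0,0,0,0,0.4],[0,0,0,0,0,0,0.5],[0,0,0,0,0,0,0.55],[0,0,0,0,0,0,0.6],[0,0,0,0,0,0,0.65],[0,0,0,0,0,0,0.7],[0,0,0,0,0,0,1],[0,0,0,0,0,0,1],[0,0,0,0,0,0,1],[0,0,0,0,0,0,1]],
])

```text
t: 4.37
tcp_pos: [0.4276, 0.205, 0.1193]
orientation: [0.0, -0.182, 0.983, -0.0]
force: [-0.2, 0.9, 1.4]
gripper_width: 0.173
finger_force: 59.6
```

Emit:
drive_tool([
  [[0,0,0.05,0,0,0,1],[0,0,0.05,0,0,0,1],[0,0,0.05,0,0,0,1],[0,0,0.05,0,0,0,1],[0,0,0.05,0,0,0,1],[0,0,0.05,0,0,0,1],[0,0,0,0,0,0,1]],
])

```text
t: 4.95
tcp_pos: [0.4279, 0.2048, 0.1133]
orientation: [0.0, -0.182, 0.983, -0.0]
force: [0.5, 0.2, 2.0]
gripper_width: 0.17
finger_force: 59.8
```

Emit:
drive_tool([
  [[0,0,0.05,0,0,0,1],[0,0,0.05,0,0,0,1],[0,0,0.05,0,0,0,1],[0,0,0,0,0,0,1]],
])

```text
t: 5.28
tcp_pos: [0.4277, 0.205, 0.11]
orientation: [0.0, -0.182, 0.983, 0.0]
force: [2.4, 1.6, -0.3]
gripper_width: 0.173
finger_force: 59.6
```

Emit:
drive_tool([
  [[0,0,0.05,0,0,0,1],[0,0,0.05,0,0,0,1],[0,0,0,0,0,0,1]],
])

```text
t: 5.53
tcp_pos: [0.4274, 0.205, 0.1087]
orientation: [-0.0, -0.182, 0.983, 0.0]
force: [-1.6, -0.5, 5.9]
gripper_width: 0.173
finger_force: 60.4
```

```bash
python3 - <<'E'
from h import *
I={}
for n in("scene","top"): I[n]=optics.grab_frame(n)[0][:,:,::-1]
b=I["scene"][190:280,210:310]
cv2.imwrite("pics/c2.png",cv2.resize(b,(700,630),interpolation=2)[:600]); o=monitor.get_obs();print(o["tcp_pos"],o["force"],o["ft_torque"])
E
```

```text
[0.42731359 0.20502719 0.10861648] [-2.15336427  0.86804229  5.98521693] [ 0.02664861 -0.18303123 -0.02562085]
```

View pics/c2.png

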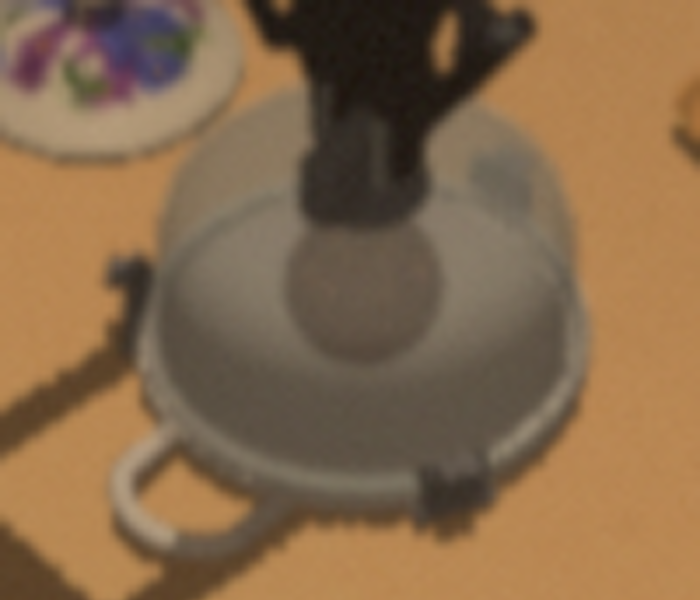

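The cover's lip now sits close to the tray rim, and the clip at (455,490) is flush with it. The measured force is 6 N upward on the tool, so I'll keep pressing.

Emit:
drive_tool([
  [[0,0,0.05,0,0,0,1],[0,0,0,0,0,0,1]],
])

```text
t: 5.8
tcp_pos: [0.4272, 0.2051, 0.1085]
orientation: [-0.0, -0.182, 0.983, 0.0]
force: [-6.1, -0.6, 14.3]
gripper_width: 0.172
finger_force: 61.5
```

Emit:
drive_tool([
  [[0,0,0.04,0,0,0,1],[0,0,0,0,0,0,1]],
])

```text
t: 5.97
tcp_pos: [0.4271, 0.2051, 0.1084]
orientation: [0.0, -0.182, 0.983, -0.0]
force: [-8.4, -0.8, 21.3]
gripper_width: 0.173
finger_force: 62.5
```

Emit:
drive_tool([
  [[0,0,0.04,0,0,0,1],[0,0,0,0,0,0,1]],
])

```text
t: 6.13
tcp_pos: [0.4271, 0.2051, 0.1084]
orientation: [0.0, -0.182, 0.983, -0.0]
force: [-10.2, -2.2, 29.4]
gripper_width: 0.172
finger_force: 63.6
```

```bash
python3 - <<'E'
from h import *
o=monitor.get_obs();print(o["tcp_pos"],o["force"],o["ft_torque"])
d0=np.load("scene_d.npy"); I0=cv2.imread("pics/scene0.png"); p,d=optics.grab_frame("scene"); I=np.ascontiguousarray(p[:,:,::-1])
pt,dt=optics.grab_frame("top"); It=np.ascontiguousarray(pt[:,:,::-1]); T0=cv2.imread("pics/top0.png")
W0,W=cloud("scene",d0),cloud("scene",d)
for r in range(222,262,4): print(r,[ (round(1000*W0[r,c,2]),round(1000*W[r,c,2])) for c in (235,245,255,262,270,280)])
f=lambda a:cv2.resize(a,(380,290),interpolation=2)
R=np.s_[205:267,220:301]; Q=np.s_[178:258,250:330]
cv2.imwrite("pics/c3.png",cv2.vconcat([cv2.hconcat([f(I0[R]),f(I[R])]),cv2.hconcat([f(T0[Q]),f(It[Q])])]))
E
```

```text
[0.42711984 0.20506956 0.10840282] [-10.17763749  -2.20175509  29.40087054] [-0.36245329  1.16452431 -0.02930741]
222 [(93, 81), (103, 89), (104, 94), (106, 91), (103, 89), (99, 89)]
226 [(90, 78), (103, 90), (104, 88), (103, 88), (102, 89), (97, 91)]
230 [(80, 76), (97, 85), (100, 88), (102, 91), (101, 90), (93, 87)]
234 [(1034, 67), (86, 85), (96, 89), (93, 88), (93, 85), (86, 82)]
238 [(55, 50), (81, 78), (88, 82), (85, 84), (88, 81), (73, 77)]
242 [(41, 39), (62, 69), (76, 76), (77, 75), (75, 72), (61, 63)]
246 [(30, 22), (51, 53), (62, 62), (65, 64), (64, 63), (44, 51)]
250 [(18, 21), (1034, 39), (49, 48), (48, 51), (50, 42), (31, 33)]
254 [(-3, -1), (31, 21), (34, 30), (35, 36), (33, 30), (16, 24)]
258 [(-3, -2), (15, 14), (18, 19), (15, 24), (30, 30), (9, 8)]
```

View pics/c3.png

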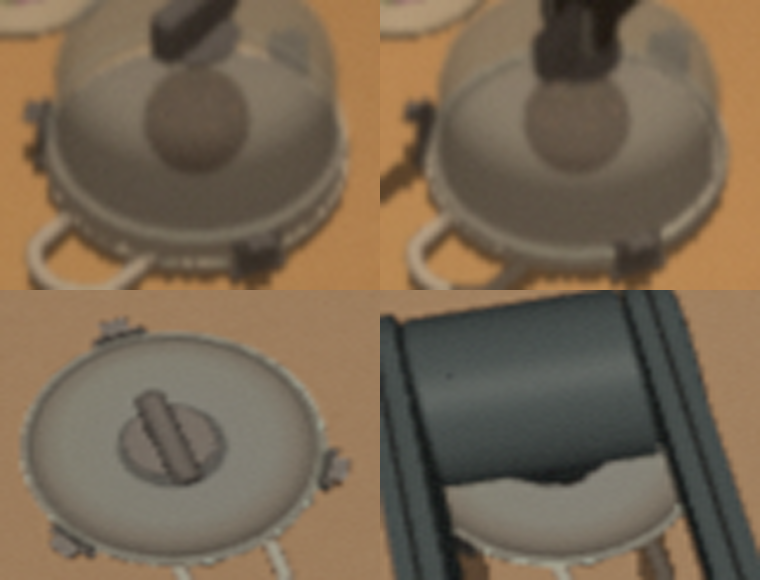

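The cover top dropped about 13 mm, from about 103 to 90 mm, and it is now stiff at 29 N. The lip lies on the rim with both visible clips upright at (410,120) and (640,255), so it is home. Next I'll relax the press and lift gently as a test.

Emit:
drive_tool([
  [[0,0,-0.05,0,0,0,1],[0,0,-0.05,0,0,0,1],[0,0,-0.05,0,0,0,1],[0,0,-0.05,0,0,0,1],[0,0,-0.05,0,0,0,1],[0,0,-0.05,0,0,0,1],[0,0,-0.05,0,0,0,1],[0,0,-0.05,0,0,0,1],[0,0,-0.05,0,0,0,1],[0,0,0,0,0,0,1]],
])

```text
t: 7.07
tcp_pos: [0.4274, 0.205, 0.1146]
orientation: [-0.0, -0.182, 0.983, 0.0]
force: [-0.0, -0.2, -5.7]
gripper_width: 0.174
finger_force: 58.7
```

Emit:
drive_tool([
  [[0,0,-0.05,0,0,0,1],[0,0,-0.05,0,0,0,1],[0,0,0,0,0,0,1],[0,0,0,0,0,0,1]],
])

```text
t: 7.4
tcp_pos: [0.4276, 0.205, 0.1168]
orientation: [0.0, -0.182, 0.983, -0.0]
force: [-0.8, -0.1, -5.4]
gripper_width: 0.171
finger_force: 58.7
```

The load is 5.6 N, matching the whole keeper at about 0.6 kg. I'll lift with a smooth ramp.

Emit:
drive_tool([
  [[0,0,-0.05,0,0,0,1],[0,0,-0.1,0,0,0,1],[0,0,-0.15,0,0,0,1],[0,0,-0.2,0,0,0,1],[0,0,-0.25,0,0,0,1],[0,0,-0.3,0,0,0,1],[0,0,-0.3,0,0,0,1],[0,0,-0.3,0,0,0,1],[0,0,-0.3,0,0,0,1],[0,0,-0.3,0,0,0,1]],
])

```text
t: 8.23
tcp_pos: [0.4276, 0.205, 0.1625]
orientation: [0.0, -0.182, 0.983, 0.0]
force: [1.0, -0.1, -5.6]
gripper_width: 0.174
finger_force: 58.7
```

Emit:
drive_tool([
  [[0,0,-0.3,0,0,0,1],[0,0,-0.3,0,0,0,1],[0,0,-0.3,0,0,0,1],[0,0,-0.3,0,0,0,1],[0,0,-0.3,0,0,0,1],[0,0,-0.3,0,0,0,1],[0,0,-0.3,0,0,0,1],[0,0,-0.3,0,0,0,1],[0,0,-0.3,0,0,0,1],[0,0,-0.3,0,0,0,1]],
])

```text
t: 9.07
tcp_pos: [0.4275, 0.205, 0.2223]
orientation: [-0.0, -0.182, 0.983, 0.0]
force: [-0.1, 0.2, -5.2]
gripper_width: 0.171
finger_force: 58.7
```

Emit:
drive_tool([
  [[0,0,-0.3,0,0,0,1],[0,0,-0.3,0,0,0,1],[0,0,-0.3,0,0,0,1],[0,0,-0.3,0,0,0,1],[0,0,-0.25,0,0,0,1],[0,0,-0.2,0,0,0,1],[0,0,-0.15,0,0,0,1],[0,0,-0.1,0,0,0,1],[0,0,-0.05,0,0,0,1],[0,0,0,0,0,0,1]],
])

```text
t: 9.9
tcp_pos: [0.4276, 0.205, 0.2608]
orientation: [0.0, -0.182, 0.983, 0.0]
force: [0.2, -0.1, -5.3]
gripper_width: 0.173
finger_force: 58.7
```

```bash
python3 - <<'E'
from h import *
o=monitor.get_obs();print(o["tcp_pos"],o["orientation"],o["force"],o["joints"])
p,d=optics.grab_frame("scene"); I=np.ascontiguousarray(p[:,:,::-1]);np.save("s1.npy",d);cv2.imwrite("s1.png",I)
cv2.imwrite("pics/c4.png",cv2.resize(I[100:280,170:370],(660,594),interpolation=2))
E
```

```text
[0.4275634  0.20498351 0.26077498] [ 1.84460130e-05 -1.81595244e-01  9.83373361e-01  2.90051120e-06] [ 0.16993996 -0.08843828 -5.26253647] [ 2.11190412e-01  1.05870029e-01  1.67114762e+00  4.84708783e-06
  1.36453796e+00 -1.72482376e+00]
```

View pics/c4.png

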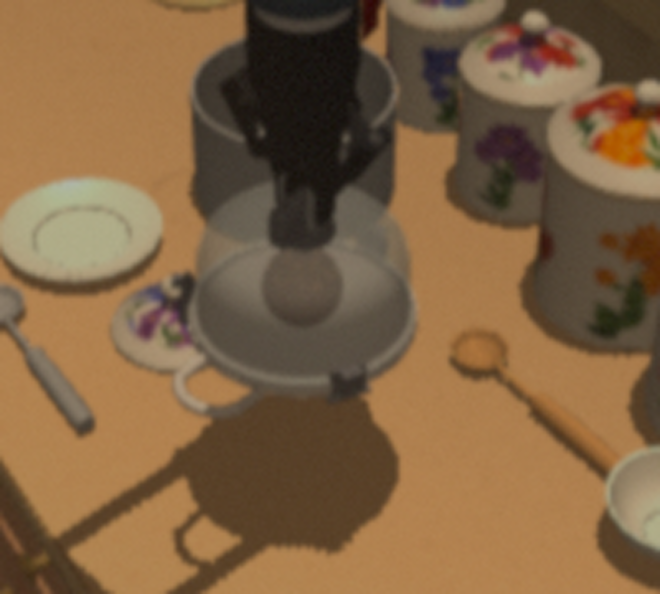

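The keeper is up with the tray attached, hanging level. The ball is central at (302,287), the front clip is at (347,382) and the handle at (210,390). I'll turn it counter-clockwise by about 69° first.

Emit:
drive_tool([
  [[0,0,0,0,0,-0.01,1],[0,0,0,0,0,-0.02,1],[0,0,0,0,0,-0.03,1],[0,0,0,0,0,-0.04,1],[0,0,0,0,0,-0.04,1],[0,0,0,0,0,-0.04,1],[0,0,0,0,0,-0.04,1],[0,0,0,0,0,-0.04,1],[0,0,0,0,0,-0.04,1],[0,0,0,0,0,-0.04,1]],
])

```text
t: 10.78
tcp_pos: [0.4274, 0.2049, 0.2604]
orientation: [-0.0, -0.425, 0.905, 0.0]
force: [0.2, -0.6, -5.8]
gripper_width: 0.178
finger_force: 58.7
```

Emit:
drive_tool([
  [[0,0,0,0,0,-0.04,1],[0,0,0,0,0,-0.04,1],[0,0,0,0,0,-0.04,1],[0,0,0,0,0,-0.04,1],[0,0,0,0,0,-0.04,1],[0,0,0,0,0,-0.04,1],[0,0,0,0,0,-0.04,1],[0,0,0,0,0,-0.04,1],[0,0,0,0,0,-0.04,1],[0,0,0,0,0,-0.04,1]],
])

```text
t: 11.62
tcp_pos: [0.4274, 0.2049, 0.2604]
orientation: [-0.0, -0.674, 0.739, 0.0]
force: [-0.8, -0.0, -5.7]
gripper_width: 0.177
finger_force: 58.7
```

Emit:
drive_tool([
  [[0,0,0,0,0,-0.03,1],[0,0,0,0,0,-0.02,1],[0,0,0,0,0,-0.01,1],[0,0,0,0,0,0,1],[0,0,0,0,0,0,1],[0,0,0,0,0,0,1]],
])

```text
t: 12.12
tcp_pos: [0.4275, 0.205, 0.2606]
orientation: [-0.0, -0.705, 0.709, 0.0]
force: [-0.1, 0.3, -4.8]
gripper_width: 0.173
finger_force: 58.7
```

```bash
python3 - <<'E'
from h import *
o=monitor.get_obs();print(o["tcp_pos"],o["orientation"],o["force"],o["joints"]);t=o["tcp_pos"]
v=[]
for n in("scene","top"):
    p,d=optics.grab_frame(n); I=np.ascontiguousarray(p[:,:,::-1]);cv2.imwrite(n+"2.png",I);np.save(n+"2.npy",d)
    W=cloud(n,d);q=W-t; r=np.hypot(q[...,0],q[...,1]);a=np.degrees(np.arctan2(q[...,1],q[...,0]))
    k=(d>0)&(r>.095)&(r<.14)&(W[...,2]>.12)&(W[...,2]<.19)&(np.abs(a+90)<30)
    if k.any(): print(n,k.sum(),W[k].mean(0),"ang",a[k].mean(),np.percentile(a[k],[2,98]),r[k].max())
    pc=optics.camera_params(n);x=pc["view"][:3]@np.r_[t,1];u=(pc["intrinsics"]@x)[:2]/x[2];u=u.astype(int);print(u)
    v.append(cv2.resize(I[max(u[1]-50,0):,:][:120,max(u[0]-60,0):u[0]+70],(390,360),interpolation=2))
cv2.imwrite("pics/c5.png",cv2.hconcat(v))
E
```

```text
[0.42751775 0.20496804 0.26061288] [-9.10584576e-05 -7.04949535e-01  7.09257458e-01  5.70994994e-05] [-0.13239163  0.27378836 -4.81918043] [ 2.11183711e-01  1.06046187e-01  1.67134757e+00 -2.43466405e-06
  1.36441384e+00 -2.92431611e+00]
scene 142 [0.42006126 0.08989036 0.16615552] ang -93.74902114486089 [-109.69175036  -76.94235827] 0.13082688407185744
[261 163]
top 144 [0.43106412 0.0887497  0.16631734] ang -87.99270884084906 [-104.58090965  -73.88037081] 0.13015653995920728
[283 213]
```

View pics/c5.png

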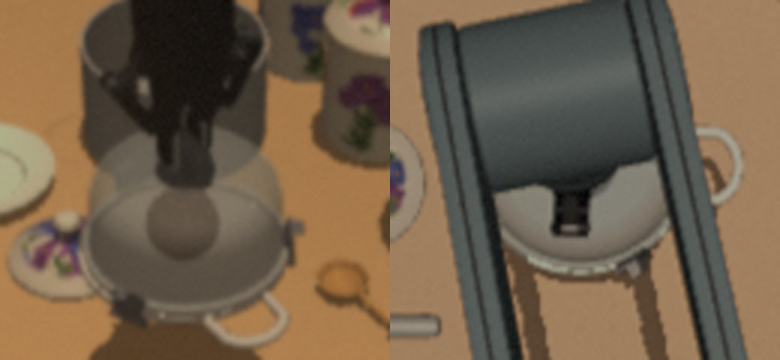

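The handle measures -88.7° from the top camera and -91.5° from the scene camera, each relative to its own grip centre, averaging -90°. It points straight right, with the loop at top-crop (720,167). The ball is still central at (183,222) and the keeper hangs level with its underside at about 0.15 m. I'll let it settle and hand in.

Emit:
drive_tool([
  [[0,0,0,0,0,0,1],[0,0,0,0,0,0,1],[0,0,0,0,0,0,1],[0,0,0,0,0,0,1],[0,0,0,0,0,0,1],[0,0,0,0,0,0,1],[0,0,0,0,0,0,1],[0,0,0,0,0,0,1]],
])

```text
t: 12.88
tcp_pos: [0.4276, 0.205, 0.2607]
orientation: [-0.0, -0.705, 0.709, 0.0]
force: [0.8, -0.1, -6.1]
gripper_width: 0.171
finger_force: 58.7
```

```bash
python3 -c "
from rig import monitor, job_done
o=monitor.get_obs();print(o['qd'].round(3),o['force'],o['tcp_pos']);print(job_done())"
```

```text
[ 0.    -0.001 -0.     0.001 -0.001  0.   ] [ 0.82288437 -0.0900789  -6.0582413 ] [0.4275631  0.20497814 0.26070368]
the job is handed in; nothing more can be done
None
```

I pressed the cover home, lifted the keeper level to about 15 cm and turned it so the loop handle points right to within a degree or two. The ball still looked central, and I handed in at about 13 s with the arm holding it still; the far clip was hidden from the cameras, so I judged it closed from the cover's drop and the level lift.

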